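# Swap the hallway lanterns and start the charger

## Task

The two hallway lanterns stand on each other's charging pads: swap them, parking one on the cork mat meanwhile, so that each stands upright and wholly on the pad of its own colour, set down and not dropped. Only then start the charger at the sloping panel: press the white key, then the blue, then the orange, one at a time, each fully down and let up again. Leave everything else on the table where it is.

Things in the scene. Friction and masses are not known exactly. Their poses are not given: they have to be found in the camera images.
- lantern_blue_mid (a point): blue cordless table lantern, upright and round, 100 mm high, 0.18 to 0.34 kg, loose; this point is on its axis half-way up (50 mm over its underside). From the bottom: blue foot 64 mm across and 18 mm high, white stem 42 mm across up to 70 mm, blue cap 48 mm across from 70 to 100 mm (grip it by the cap, from above, any yaw). z is its axis, up. At the start it stands on the orange pad.
- lantern_orange_mid (a point): orange cordless table lantern, upright and round, 100 mm high, 0.18 to 0.34 kg, loose; this point is on its axis half-way up (50 mm over its underside). From the bottom: orange foot 64 mm across and 18 mm high, white stem 42 mm across up to 70 mm, orange cap 48 mm across from 70 to 100 mm (grip it by the cap, from above, any yaw). z is its axis, up. At the start it stands on the blue pad.
- pad_blue: blue charging pad, a fixed flat disc 110 mm across and 8 mm thick; origin at the centre of its underside, on the table. The blue lantern belongs on it.
- pad_orange: orange charging pad, a fixed flat disc 110 mm across and 8 mm thick; origin at the centre of its underside, on the table. The orange lantern belongs on it.
- mat_cork: brown cork mat, a fixed disc 110 mm across and 8 mm thick, empty at the start: the free spot; origin at the centre of its underside, on the table
- key_white_top (a point): white key of the charging panel, a 42 x 40 mm spring key in a black surround; this point is the centre of its face, about 78 mm above the table at rest, and moves with the key. Its z axis points straight out of the sloping face (35 degrees from vertical, towards the robot's side), y runs level along the row of keys. The three keys stand in one row 62 mm apart, in an order that varies. Pressed along -z.
- key_white (a joint): travel of the white key, m: 0 is up, 0.007 is fully down; starts to move at 1.5 N, fully down at 5 N, springs back when let go
- key_blue_top (a point): blue key of the charging panel, a 42 x 40 mm spring key in a black surround; this point is the centre of its face, about 78 mm above the table at rest, and moves with the key. Its z axis points straight out of the sloping face (35 degrees from vertical, towards the robot's side), y runs level along the row of keys. The three keys stand in one row 62 mm apart, in an order that varies. Pressed along -z.
- key_blue (a joint): travel of the blue key, m: 0 is up, 0.007 is fully down; starts to move at 1.5 N, fully down at 5 N, springs back when let go
- key_orange_top (a point): orange key of the charging panel, a 42 x 40 mm spring key in a black surround; this point is the centre of its face, about 78 mm above the table at rest, and moves with the key. Its z axis points straight out of the sloping face (35 degrees from vertical, towards the robot's side), y runs level along the row of keys. The three keys stand in one row 62 mm apart, in an order that varies. Pressed along -z.
- key_orange (a joint): travel of the orange key, m: 0 is up, 0.007 is fully down; starts to move at 1.5 N, fully down at 5 N, springs back when let go
- panel: charging panel, a fixed white console 270 mm long (its y), 110 mm deep (its x), with a face sloping 35 degrees down to its front (-x); origin on the table, below the middle of the sloping face. A brass lamp bar 26 mm wide (x from 13 to 39 mm, all 270 mm along y) hangs over the upper half of the face, 150 to 180 mm above the table, on two posts at y = +-126 mm, so a gripper pointing straight down does not get to the keys: come tilted, about square to the face.
- dish: bystander, loose: shallow blue bowl, 100 mm across, 28 mm high; origin at the centre of its underside
- case: bystander, loose: dark brown spectacles case, 160 x 60 x 36 mm; origin at the centre of its underside
- candle: bystander, loose: amber candle jar with brass lid, 64 mm across, 75 mm high; origin at the centre of its underside
- spray: bystander, loose: green bottle with a white cap, 48 mm across, 150 mm high; origin at the centre of its underside
- umbrella: bystander, loose: folded blue umbrella lying along its x, 230 mm long, 44 mm thick, short black handle at +x; origin on the table below the middle of the 170 mm blue part
- mug: bystander, loose: white mug, 80 mm across, 90 mm high; origin at the centre of its underside

How it is judged:
By the outcome, as a careful person would: the job done as asked, in the order asked, and still so for the second after the job is handed in, with the robot touching nothing.
It also fails if it takes over 72 s, if anything falls off the work surface, if the arm or the gripper's body presses on something with over 40 N, if the wrist force passes 120 N, or if a joint passes its speed limit or range.

## Robot

A 6-joint arm with a two-finger parallel gripper is mounted at the origin on the work surface. World frame = base frame: x ahead of the robot, y to its left, z up, the work surface at z = 0. Lengths are in m, angles in rad, forces in N, time in s.
With the tool pointing down it reaches from about 0.275 to 0.75 m from the base axis. Payload 10.2 kg.
Tool frame: the origin (TCP) lies at the centre of the arm's flange, where the gripper is bolted on; the fingertips stand 166 mm ahead of it and the grasp point (between the pads) lies 147 mm ahead of it; z points along the fingers, y is the line along which they close (so a half turn about z gives the same grasp; the last joint's range is limited). The gripper opens to 88 mm and grips with 3 to 60 N. Pads are 18 mm wide; open, the fingers measure 123 mm over their backs; the gripper's body (75 mm by 187 mm) begins 45 mm behind the grasp point.
Start: joints at [0.899, 0.313, 1.498, -0, 1.331, -0.223], TCP at [0.228, 0.473, 0.405] pointing down, gripper open.
Joint ranges: [-2.94, 2.94], [-0.97, 2.17], [0.19, 2.56], [-1.23, 4.37], [0.02, 3.11], [-2.88, 2.88]. Speed limits (rad/s): [2.39, 2.39, 3.01, 3.14, 3.14, 3.14].

## Interface

Orientations are given as a rotation vector (axis times angle).
In Python, from cell import r gives the robot as it stands.
- The arm moves only by the tool play_rows, never from a script. Its argument "motion" is text: rows parted by semicolons, each of 5 numbers parted by spaces: the shift along the tool's x, y, z in cm, then the turn about the tool's z in rad, then the opening in per cent of the stroke, from 0 (shut) to 100 (fully open). A call has 1 to 20 rows; each row is the pose to reach, as a shift and turn from the pose commanded when the call began, along the tool's axes at that moment; what a row does not reach only later rows make up. A row lasts 1/8 s, in which the tool goes at most 62.5 mm and 10.7 degrees, less where a joint would pass 70% of its speed; a pose out of reach is approached as far as the arm can. A call with a gripper value outside its range is refused whole. The fingers move at their own pace and stop on an object; "grip_force" is the grip in N (left out, the last holds). Time passes only in rows, so rows that repeat a pose let the fingers close. It gives the time, the measured TCP pose, the force, the opening and the grip force at its end, in the units of the state.
- r.get_obs(): the state, without advancing time (a new reading comes with each control period).
- r.snapshot(name): name is "side" or "top"; returns a dict with "image" (400x640x3 uint8, blue, green, red), "range_z" (400x640 float32, m along the optical axis (not along the pixel's ray), 0 where there is no reading), "fx", "fy", "cx", "cy" (pixels), "k1" (the pictures are not rectified: a ray, as slopes to the right and down, at radius r is drawn at 1 + k1 r^2 times it, then the intrinsics apply), "R" (3x3) and "t" (3): a world point X has camera coordinates R X + t. Camera axes: x right, y down, z forward; pixel columns grow to the right and rows downward; lengths in m; the calibration is good to about 2 mm. A picture is of the moment at which its call begins.
- r.close_job(): hands the job in; it is judged then, once.
Trained networks look in the newest picture that a camera, given by its name, has taken for a name from the list of things; names that differ only in an ending like _2 or _b are one class to them, and where a whole thing is asked for, a point or a joint stands for the part that bears it (a point fixed in the world has none). Each returns a list of dicts, best first, with "p" (0 to 1); they miss things now and then, are a little off and sometimes report something else, mostly with a low value. They report only what shows in the picture. A call takes as long as a camera call.
- r.recognise(camera, target): "extent" ([left, top, right, bottom] in pixels, round what is visible of it).
- r.spot_point(camera, target): "uv" ([column, row] in pixels: a listed point, or the origin of a listed thing).
The state is a dict: "time": time; "joint_positions": joint angles; "dq": joint speeds; "tau": joint torques, N m; "eef_pos": TCP position; "tcp_rot": TCP orientation; "wrist_force": force on the tool from outside, world axes, zero at the start; "ft_torque": the same for the moment, N m; "gripper_width": finger opening in m; "grip_force": force on a finger pad.
Only numpy, scipy, OpenCV 4.12 (cv2) and the standard library are available. Lean on these libraries where they do the work, as an engineer would, in place of code of your own. Each camera call takes 0.05 s, during which the arm holds its last target. There are 200 camera calls.

## Working session

There is one attempt and no reset: what is moved stays moved. The work goes in short steps, Python scripts to look and compute and a tool call to move; the robot and the scene stay as the last step left them, time stands still between calls to the robot, and variables do not carry over. Pictures are saved under pics/ and viewed, at most 10 in all, crops included, and the job is handed in when it is done.

Besides the shell and the picture viewer there is one more tool, called after "Emit:" as a command line: name --argument value ..., lists and objects as JSON in quotes. play_rows: Moves the arm, as the interface text tells. Its arguments: {"type":"object","properties":{"motion":{"type":"string"},"grip_force":{"type":"number"}},"required":["motion"]}

```bash
mkdir -p pics; ls; cat > h.py <<'E'
import numpy as np, cv2
from cell import r
def ray(s,uv):
    x=(uv[0]-s["cx"])/s["fx"]; y=(uv[1]-s["cy"])/s["fy"]
    a,b=x,y
    for _ in range(20):
        k=1+s["k1"]*(a*a+b*b); a,b=x/k,y/k
    R=np.array(s["R"]); t=np.array(s["t"])
    return -R.T@t, R.T@np.array([a,b,1.0])
def tri(s1,u1,s2,u2):
    o1,d1=ray(s1,u1); o2,d2=ray(s2,u2)
    A=np.stack([d1,-d2],1); k=np.linalg.lstsq(A,o2-o1,rcond=None)[0]
    p,q=o1+k[0]*d1,o2+k[1]*d2
    return (p+q)/2, np.linalg.norm(p-q)
def atz(s,uv,z):
    o,d=ray(s,uv); return o+d*(z-o[2])/d[2]
def dep(s,uv):
    c,rw=int(round(uv[0])),int(round(uv[1])); w=s["range_z"][max(rw-1,0):rw+2,max(c-1,0):c+2]; w=w[w>0]
    o,d=ray(s,uv); return o+d*np.median(w) if w.size else None
E
python3 - <<'E'
from h import *
S={}
for n in("side","top"):
    S[n]=r.snapshot(n); cv2.imwrite(f"pics/{n}0.png",S[n]["image"])
np.set_printoptions(precision=3,suppress=True)
names="lantern_blue_mid lantern_orange_mid pad_blue pad_orange mat_cork key_white_top key_blue_top key_orange_top panel dish case candle spray umbrella mug".split()
for n in names:
    P={c:r.spot_point(c,n) for c in S}
    for c in S: print(n,c,[(np.round(d["uv"],1).tolist(),round(d["p"],2)) for d in P[c][:2]], *[dep(S[c],d["uv"]) for d in P[c][:1]])
    if P["side"] and P["top"]: print("   tri",*tri(S["side"],P["side"][0]["uv"],S["top"],P["top"][0]["uv"]))
for c in S: print(c,ray(S[c],(320,200)))
print(r.get_obs())
E
```

```text
pics
lantern_blue_mid side [([384.1, 156.3], 0.71)] [0.499 0.295 0.087]
lantern_blue_mid top [([193.3, 209.0], 0.63)] [0.498 0.31  0.108]
   tri [0.494 0.311 0.081] 0.01684128971306587
lantern_orange_mid side [([368.4, 191.0], 0.97), ([267.6, 225.6], 0.71)] [0.627 0.102 0.091]
lantern_orange_mid top [([267.6, 172.4], 0.58)] [0.601 0.11  0.109]
   tri [0.608 0.117 0.073] 0.0056353792290333524
pad_blue side [([197.5, 285.8], 0.42)] [ 0.616 -0.509  0.034]
pad_blue top [([271.7, 176.3], 0.95), ([398.3, 190.1], 0.47)] [0.591 0.099 0.106]
   tri [ 0.557 -0.182 -0.045] 0.5994264996509406
pad_orange side [([382.8, 173.8], 0.64)] [0.505 0.291 0.015]
pad_orange top [([201.4, 216.3], 0.87)] [0.479 0.295 0.081]
   tri [ 0.482  0.319 -0.009] 0.004582252820071757
mat_cork side [([326.2, 185.1], 0.7), ([275.3, 195.5], 0.61)] [ 0.613 -0.064  0.178]
mat_cork top [([279.6, 232.4], 0.87)] [0.438 0.082 0.008]
   tri [0.437 0.08  0.015] 0.004144809452963105
key_white_top side [([302.6, 213.9], 0.58)] [ 0.59  -0.136  0.087]
key_white_top top [([274.3, 175.5], 0.56), ([353.0, 184.3], 0.48)] [0.595 0.094 0.
[... 1669 characters left out ...]
, ([376.5, 186.6], 0.3)] [ 0.338 -0.49   0.005]
   tri [ 0.336 -0.494  0.006] 0.010030223150443994
side (array([ 1.528, -0.8  ,  1.024]), array([-0.626,  0.487, -0.609]))
top (array([ 0.432, -0.016,  1.149]), array([ 0.091, -0.017, -0.996]))
{'time': 1.6, 'joint_positions': array([ 0.899,  0.313,  1.498, -0.   ,  1.331, -0.223]), 'dq': array([-0.001,  0.   ,  0.   ,  0.   , -0.001,  0.001]), 'tau': array([  0.002, -40.21 , -25.241,   0.07 ,   0.032,  -0.   ]), 'eef_pos': array([0.228, 0.473, 0.405]), 'tcp_rot': array([ 0.699,  3.063, -0.   ]), 'wrist_force': array([-0.21 ,  0.876,  0.438]), 'ft_torque': array([-0.032, -0.013,  0.046]), 'grip_force': 0.0, 'gripper_width': 0.08819616536791872}
```

View pics/side0.png

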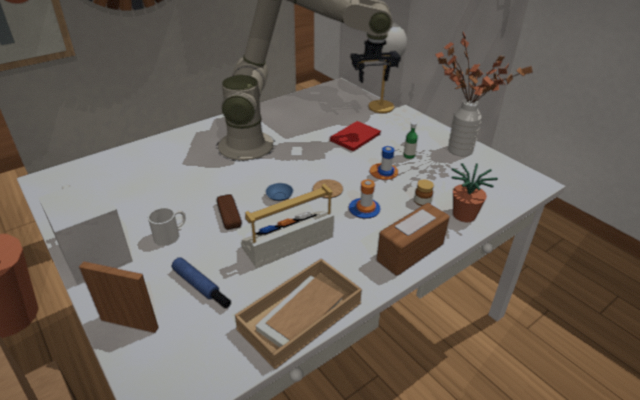

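View pics/top0.png

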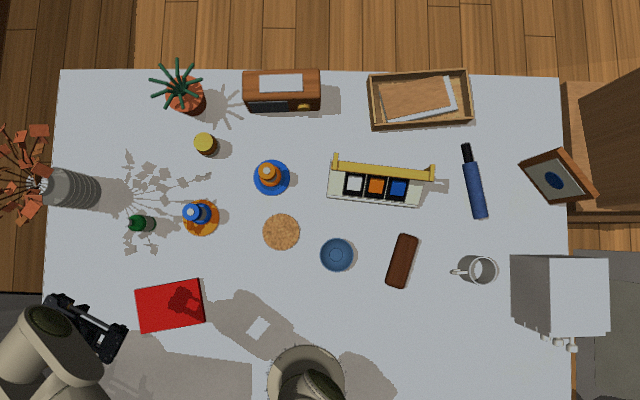

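```bash
cat >> h.py <<'E'
from scipy.optimize import least_squares
def cloud(s):
    v,u=np.mgrid[0:400,0:640]; x=(u-s["cx"])/s["fx"]; y=(v-s["cy"])/s["fy"]; a,b=x,y
    for _ in range(20):
        k=1+s["k1"]*(a*a+b*b); a,b=x/k,y/k
    z=s["range_z"].astype(float); C=np.stack([a*z,b*z,z],-1)-np.array(s["t"])
    W=C@np.array(s["R"]); W[z==0]=np.nan
    return W, cv2.cvtColor(s["image"],cv2.COLOR_BGR2HSV)
def mask(hsv,c):
    H,Sa,V=[hsv[...,i].astype(int) for i in range(3)]
    if c=="blue": return (H>100)&(H<125)&(Sa>120)&(V>40)
    if c=="orange": return (H>5)&(H<20)&(Sa>150)&(V>80)
    if c=="cork": return (H>5)&(H<22)&(Sa>60)&(V>80)
    if c=="white": return (Sa<60)&(V>150)
def near(W,p,rad,z0,z1):
    return (np.hypot(W[...,0]-p[0],W[...,1]-p[1])<rad)&(W[...,2]>z0)&(W[...,2]<z1)
def circ(s,m,rad,z,p):
    """centre of circle of given radius at height z from outer contour of mask m (convex hull), rays cut at z"""
    ys,xs=np.nonzero(m); hull=cv2.convexHull(np.stack([xs,ys],1).astype(np.int32))[:,0]
    Q=np.array([atz(s,h,z)[:2] for h in hull])
    f=least_squares(lambda q:np.hypot(Q[:,0]-q[0],Q[:,1]-q[1])-q[2],[*p,rad],loss="soft_l1",f_scale=.002)
    return f.x
E
python3 - <<'E'
from h import *
np.set_printoptions(precision=4,suppress=True)
for c in("top","side"):
    s=r.snapshot(c); W,h=cloud(s)
    for col,p in(("blue",(.485,.31)),("orange",(.6,.11))):
        oth={"blue":"orange","orange":"blue"}[col]
        m=near(W,p,.08,.06,.14)&mask(h,col)
        t=near(W,p,.08,.1,.13)&mask(h,col)
        print(c,"lantern",col,m.sum(),"zmax",np.nanpercentile(W[m][:,2],[50,95]),"topz",np.median(W[t][:,2]) if t.any() else 0,"mean",W[m].mean(0),"circ",circ(s,t,.024,.108,p) if t.sum()>8 else 0)
        m=near(W,p,.08,-.01,.03)&mask(h,oth)
        print(c,"pad",oth,m.sum(),np.median(W[m],0),circ(s,m,.055,.008,p))
    m=near(W,(.437,.08),.075,-.01,.03)&mask(h,"cork")
    print(c,"mat",np.median(W[m],0),circ(s,m,.055,.008,(.437,.08)))
    for col,p in(("white",(.582,-.125)),("orange",(.572,-.187)),("blue",(.561,-.25))):
        m=near(W,p,.03,.05,.12)&mask(h,col); print(c,"key",col,m.sum(),W[m].mean(0),np.median(W[m],0))
    m=near(W,(.6,-.19),.16,.14,.2); print(c,"bar",m.sum(),W[m].mean(0),np.nanmin(W[m],0),np.nanmax(W[m],0))
    q=W[m][:,:2]; q=q-q.mean(0); print("  bar dir",np.linalg.svd(q)[2][0] if len(q)<4000 else 0)
E
```

```text
top lantern blue 222 zmax [0.1069 0.1102] topz 0.10735461286826395 mean [0.4895 0.3142 0.1051] circ [0.49   0.3162 0.0238]
top pad orange 528 [0.4592 0.3043 0.0076] [0.4796 0.318  0.0533]
top lantern orange 177 zmax [0.107  0.1103] topz 0.1072109331739412 mean [0.6052 0.1131 0.1067] circ [0.6055 0.1138 0.0228]
top pad blue 549 [0.5889 0.098  0.0074] [0.6032 0.1109 0.0536]
top mat [0.4403 0.0792 0.0073] [0.441  0.0795 0.0543]
top key white 185 [ 0.5781 -0.127   0.0774] [ 0.5789 -0.1273  0.0777]
top key orange 201 [ 0.5725 -0.1907  0.0787] [ 0.5719 -0.1907  0.0799]
top key blue 205 [ 0.5665 -0.2521  0.0788] [ 0.5667 -0.2518  0.0788]
top bar 1175 [ 0.6015 -0.1959  0.169 ] [ 0.5742 -0.3287  0.141 ] [ 0.6427 -0.0603  0.1826]
  bar dir [0.0935 0.9956]
side lantern blue 92 zmax [0.1014 0.1093] topz 0.10692975306677444 mean [0.5024 0.3073 0.0989] circ [0.5003 0.3087 0.0235]
side pad orange 129 [0.4839 0.29   0.0076] [0.4851 0.3137 0.0501]
side lantern orange 108 zmax [0.1012 0.1098] topz 0.10644321418506723 mean [0.6188 0.1027 0.0993] circ [0.6147 0.1064 0.0228]
side pad blue 226 [0.6239 0.0872 0.0079] [0.6078 0.1073 0.0523]
side mat [0.4409 0.0933 0.0074] [0.4457 0.0768 0.0534]
side key white 15 [ 0.581  -0.1284  0.0805] [ 0.5786 -0.1273  0.0801]
side key orange 49 [ 0.586  -0.1974  0.0838] [ 0.5882 -0.1998  0.0846]
side key blue 54 [ 0.5789 -0.2571  0.0835] [ 0.5821 -0.257   0.0846]
side bar 913 [ 0.6094 -0.2001  0.1662] [ 0.5754 -0.3297  0.1404] [ 0.6484 -0.0632  0.1832]
  bar dir [-0.104  -0.9946]
```

```bash
cat >> h.py <<'E'
from scipy.spatial.transform import Rotation as Ro
def st():
    o=r.get_obs(); R=Ro.from_rotvec(o["tcp_rot"]).as_matrix()
    print("t",round(o["time"],2),"pos",np.round(o["eef_pos"],4),"z",np.round(R[:,2],3),"y",np.round(R[:,1],3),"q",np.round(o["joint_positions"],3),"w",round(o["gripper_width"],4),"F",np.round(o["wrist_force"],1),"gf",round(o["grip_force"],1))
    return o,R
def sh(*ps):
    o,R=st()
    for p in ps: print(p,"->cm",np.round(100*R.T@(np.array(p)-o["eef_pos"]),2))
E
python3 -c "
from h import *
sh((.490,.3155,.405),(.490,.3155,.30),(.490,.3155,.243))"
```

```text
t 1.7 pos [0.2278 0.473  0.4047] z [ 0.  0. -1.] y [0.434 0.901 0.   ] q [ 0.899  0.313  1.498  0.     1.331 -0.223] w 0.0877 F [-0.5  0.2  0.7] gf 0.0
(0.49, 0.3155, 0.405) ->cm [-3.046e+01 -2.810e+00 -3.000e-02]
(0.49, 0.3155, 0.3) ->cm [-30.46  -2.81  10.47]
(0.49, 0.3155, 0.243) ->cm [-30.46  -2.81  16.17]
```

Emit:
play_rows --motion "-5 -0.5 0 0 100; -11 -1 0 0 100; -17 -1.6 0 0 100; -23 -2.1 0 0 100; -28 -2.6 3 0 100; -30.5 -2.8 8 0 100; -30.5 -2.8 10.5 0 100; -30.5 -2.8 10.5 0 100; -30.5 -2.8 10.5 0 100" --grip_force 25

```text
time: 2.82
eef_pos: [0.4905, 0.3158, 0.3012]
tcp_rot: [0.698, 3.061, 0.002]
wrist_force: [0.1, -0.6, 0.4]
gripper_width: 0.0878
grip_force: 0.0
```

```bash
python3 - <<'E'
from h import *
s=r.snapshot("side"); i=s["image"]; cv2.imwrite("pics/s1.png",cv2.resize(i[80:230,300:500],None,fx=3.5,fy=3.5,interpolation=cv2.INTER_CUBIC))
sh((.490,.3155,.243))
E
```

```text
t 2.88 pos [0.4905 0.3158 0.3014] z [ 0.002  0.001 -1.   ] y [0.433 0.901 0.002] q [ 0.371  0.534  1.452 -0.     1.153 -0.751] w 0.088 F [-0.5  0.1 -0.8] gf 0.0
(0.49, 0.3155, 0.243) ->cm [ 0.04 -0.06  5.84]
```

View pics/s1.png

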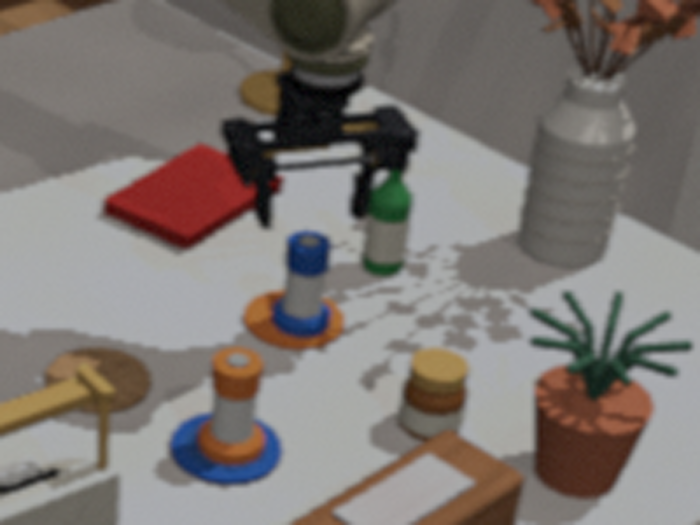

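Emit:
play_rows --motion "0 0 2.5 0 100; 0 0 4.5 0 100; 0 0 5.7 0 100; 0 0 5.7 0 100; 0 0 5.7 0 30; 0 0 5.7 0 30; 0 0 5.7 0 30; 0 0 5.7 0 30; 0 0 5.7 0 30; 0 0 5.7 0 30" --grip_force 25

```text
time: 4.12
eef_pos: [0.4906, 0.3156, 0.2431]
tcp_rot: [0.699, 3.062, 0.002]
wrist_force: [1.6, 2.9, 2.3]
gripper_width: 0.0472
grip_force: 25.0
```

```bash
python3 -c "
from h import *
sh((.442,.0785,.36),(.442,.0785,.244))"
```

```text
t 4.12 pos [0.4906 0.3156 0.2431] z [ 0.001  0.001 -1.   ] y [0.434 0.901 0.001] q [ 0.371  0.606  1.502  0.     1.032 -0.751] w 0.0472 F [1.6 2.9 2.3] gf 25.0
(0.442, 0.0785, 0.36) ->cm [ -5.92 -23.46 -11.71]
(0.442, 0.0785, 0.244) ->cm [ -5.91 -23.48  -0.11]
```

Emit:
play_rows --motion "0 0 -2 0 30; 0 0 -4.5 0 30; -0.5 -2 -6 0 30; -1.5 -6 -6 0 30; -2.5 -10 -6 0 30; -3.5 -14 -6 0 30; -4.5 -18 -6 0 30; -5.3 -21 -6 0 30; -5.8 -23 -6 0 30; -5.9 -23.5 -5.5 0 30; -5.9 -23.5 -3.5 0 30; -5.9 -23.5 -1.7 0 30; -5.9 -23.5 -0.7 0 30; -5.9 -23.5 -0.3 0 30; -5.9 -23.5 0 0 30; -5.9 -23.5 0 0 30; -5.9 -23.5 0 0 30"

```text
time: 6.25
eef_pos: [0.4418, 0.0782, 0.2431]
tcp_rot: [0.699, 3.062, 0.0]
wrist_force: [-0.4, 1.3, -0.6]
gripper_width: 0.0475
grip_force: 25.0
```

```bash
python3 - <<'E'
from h import *
sh((.606,.1135,.32),(.606,.1135,.243))
E
```

```text
t 6.25 pos [0.4418 0.0782 0.2431] z [ 0.001  0.    -1.   ] y [0.434 0.901 0.   ] q [-0.087  0.362  1.913  0.     0.866 -1.209] w 0.0475 F [-0.4  1.3 -0.6] gf 25.0
(0.606, 0.1135, 0.32) ->cm [-13.27  10.31  -7.67]
(0.606, 0.1135, 0.243) ->cm [-13.26  10.31   0.03]
```

Emit:
play_rows --motion "0 0 0.05 0 60; 0 0 0.05 0 100; 0 0 0.05 0 100; 0 0 0.05 0 100; 0 0 0.05 0 100; 0 0 -2 0 100; 0 0 -5 0 100; 0 0 -7.5 0 100; -3 2.5 -7.5 0 100; -7 5.5 -7.5 0 100; -11 8.5 -7.5 0 100; -13.3 10.3 -7 0 100; -13.3 10.3 -6 0 100; -13.3 10.3 -6 0 100"

```text
time: 8.0
eef_pos: [0.6054, 0.1131, 0.3016]
tcp_rot: [-0.698, -3.06, 0.001]
wrist_force: [0.1, 0.5, 0.2]
gripper_width: 0.0883
grip_force: 0.0
```

```bash
python3 - <<'E'
from h import *
np.set_printoptions(precision=4,suppress=True)
s=r.snapshot("side"); W,h=cloud(s)
m=near(W,(.442,.0785),.06,.06,.14)&mask(h,"blue"); print("blue cap side",m.sum(),W[m].mean(0) if m.any() else 0)
s=r.snapshot("top"); W,h=cloud(s)
m=near(W,(.442,.0785),.06,.09,.14)&mask(h,"blue"); print("blue cap top",m.sum(),W[m].mean(0),circ(s,m,.024,.108,(.442,.0785)))
sh((.606,.1135,.243))
E
```

```text
blue cap side 104 [0.4537 0.0705 0.0998]
blue cap top 185 [0.4407 0.0786 0.107 ] [0.4408 0.0795 0.0231]
t 8.1 pos [0.6055 0.1131 0.303 ] z [-0.  0. -1.] y [ 0.434  0.901 -0.   ] q [-0.005  0.6    1.337  0.     1.205 -1.127] w 0.0879 F [-0.1 -0.6  1. ] gf 0.0
(0.606, 0.1135, 0.243) ->cm [-0.03  0.06  6.  ]
```

Blue stands upright on the mat. Now the orange one.

Emit:
play_rows --motion "0 0 2.5 0 100; 0 0 4.7 0 100; 0 0 5.9 0 100; 0 0 5.9 0 100; 0 0 5.9 0 30; 0 0 5.9 0 30; 0 0 5.9 0 30; 0 0 5.9 0 30; 0 0 5.9 0 30; 0 0 5.9 0 30"

```text
time: 9.35
eef_pos: [0.6062, 0.1133, 0.2439]
tcp_rot: [0.699, 3.062, 0.001]
wrist_force: [1.2, 1.9, 0.7]
gripper_width: 0.0475
grip_force: 25.0
```

```bash
python3 - <<'E'
from h import *
sh((.481,.317,.243))
E
```

```text
t 9.35 pos [0.6062 0.1133 0.2439] z [ 0.001  0.    -1.   ] y [0.434 0.901 0.   ] q [-0.005  0.669  1.387  0.     1.085 -1.127] w 0.0475 F [1.2 1.9 0.7] gf 25.0
(0.481, 0.317, 0.243) ->cm [20.12 12.92  0.09]
```

Emit:
play_rows --motion "0 0 -2 0 30; 0 0 -4.5 0 30; 1.5 1 -6 0 30; 4.5 2.9 -6 0 30; 8 5.1 -6 0 30; 11.5 7.4 -6 0 30; 15 9.6 -6 0 30; 18 11.6 -6 0 30; 19.7 12.7 -6 0 30; 20.1 12.9 -5.5 0 30; 20.1 12.9 -3.5 0 30; 20.1 12.9 -1.7 0 30; 20.1 12.9 -0.7 0 30; 20.1 12.9 -0.3 0 30; 20.1 12.9 0 0 30; 20.1 12.9 0 0 30; 20.1 12.9 0 0 30"

```text
time: 11.48
eef_pos: [0.4811, 0.3167, 0.244]
tcp_rot: [0.699, 3.062, 0.0]
wrist_force: [-0.6, 0.1, -2.9]
gripper_width: 0.0472
grip_force: 25.0
```

```bash
python3 - <<'E'
from h import *
sh((.481,.317,.243),(.441,.079,.303))
E
```

```text
t 11.47 pos [0.4811 0.3167 0.244 ] z [ 0.  0. -1.] y [0.434 0.901 0.   ] q [ 0.379  0.591  1.526 -0.     1.024 -0.743] w 0.0472 F [-0.6  0.1 -2.9] gf 25.0
(0.481, 0.317, 0.243) ->cm [0.02 0.03 0.1 ]
(0.441, 0.079, 0.303) ->cm [ -6.7  -23.15  -5.9 ]
```

Emit:
play_rows --motion "0 0 0.05 0 30; 0 0 0.1 0 30; 0 0 0.1 0 30"

```text
time: 11.85
eef_pos: [0.4812, 0.3167, 0.2438]
tcp_rot: [0.698, 3.062, 0.001]
wrist_force: [-1.8, 0.0, 6.7]
gripper_width: 0.0475
grip_force: 24.9
```

Resting on the pad. Release and go over the blue lantern.

Emit:
play_rows --motion "0 0 0 0 60; 0 0 0 0 100; 0 0 0 0 100; 0 0 0 0 100; 0 0 0 0 100; 0 0 -2 0 100; 0 0 -5 0 100; 0 0 -7.5 0 100; -1 -3.5 -7.5 0 100; -2.5 -8.5 -7.5 0 100; -4 -13.5 -7.5 0 100; -5.3 -18.5 -7.5 0 100; -6.5 -22.5 -7 0 100; -6.7 -23.2 -6 0 100; -6.7 -23.2 -3.5 0 100; -6.7 -23.2 -1.5 0 100; -6.7 -23.2 -0.05 0 100; -6.7 -23.2 -0.05 0 100; -6.7 -23.2 -0.05 0 100"

```text
time: 14.22
eef_pos: [0.4409, 0.0789, 0.2436]
tcp_rot: [0.698, 3.062, 0.0]
wrist_force: [0.7, -0.2, 0.6]
gripper_width: 0.0883
grip_force: 0.0
```

```bash
python3 - <<'E'
from h import *
np.set_printoptions(precision=4,suppress=True)
s=r.snapshot("top"); W,h=cloud(s)
m=near(W,(.481,.317),.06,.09,.14)&mask(h,"orange"); print("orange cap top",m.sum(),W[m].mean(0),circ(s,m,.024,.108,(.481,.317)))
sh((.441,.079,.243))
E
```

```text
orange cap top 181 [0.48   0.3149 0.1067] [0.4806 0.3161 0.0237]
t 14.28 pos [0.441  0.0788 0.2438] z [ 0.001 -0.    -1.   ] y [0.434 0.901 0.   ] q [-0.086  0.359  1.914  0.     0.867 -1.208] w 0.0878 F [ 0.3 -0.4 -0.2] gf 0.0
(0.441, 0.079, 0.243) ->cm [0.   0.02 0.08]
```

Emit:
play_rows --motion "0 0 0 0 30; 0 0 0 0 30; 0 0 0 0 30; 0 0 0 0 30; 0 0 0 0 30; 0 0 -2 0 30; 0 0 -4.5 0 30; -1.5 1.1 -6 0 30; -4.5 3.3 -6 0 30; -8 5.9 -6 0 30; -11 8.1 -6 0 30; -12.8 9.5 -6 0 30; -13.4 9.9 -5.5 0 30; -13.4 9.9 -3.5 0 30; -13.4 9.9 -1.7 0 30; -13.4 9.9 -0.7 0 30; -13.4 9.9 -0.3 0 30; -13.4 9.9 0 0 30; -13.4 9.9 0 0 30; -13.4 9.9 0 0 30"

```text
time: 16.77
eef_pos: [0.6045, 0.1096, 0.2435]
tcp_rot: [0.699, 3.062, 0.0]
wrist_force: [0.2, 0.3, -3.1]
gripper_width: 0.0474
grip_force: 25.0
```

Emit:
play_rows --motion "0 0 0.05 0 30; 0 0 0.1 0 30; 0 0 0.1 0 30"

```text
time: 17.15
eef_pos: [0.6046, 0.1096, 0.2433]
tcp_rot: [0.699, 3.061, 0.0]
wrist_force: [-0.7, 0.6, 5.3]
gripper_width: 0.0472
grip_force: 24.9
```

Emit:
play_rows --motion "0 0 -0.1 0 60; 0 0 -0.1 0 100; 0 0 -0.1 0 100; 0 0 -0.1 0 100; 0 0 -0.1 0 100; 0 0 -2 0 100; 0 0 -5 0 100; 0 0 -9 0 100; 0 0 -13 0 100; -1 -4 -16 0 50; -2.5 -9 -18 0 0; -4 -15 -18 -0.13 0; -5.6 -21 -18 -0.13 0; -7 -26 -18 -0.13 0; -7.6 -28.5 -18 -0.13 0; -7.6 -28.5 -18 -0.13 0"

```text
time: 19.15
eef_pos: [0.5489, -0.1815, 0.4221]
tcp_rot: [-0.503, -3.101, -0.0]
wrist_force: [-0.7, 1.0, -0.0]
gripper_width: 0.0205
grip_force: 0.0
```

```bash
python3 - <<'E'
from h import *
np.set_printoptions(precision=4,suppress=True)
s=r.snapshot("top"); W,h=cloud(s); cv2.imwrite("pics/t2.png",s["image"])
for c,p in(("blue",(.6045,.11)),("orange",(.481,.317))):
  m=near(W,p,.06,.09,.14)&mask(h,c); print(c,m.sum(),W[m].mean(0),circ(s,m,.024,.108,p))
d=np.array([np.cos(.32),-np.sin(.32),0]); p=r.get_obs()["eef_pos"]
sh(*[p+d*k for k in(.1,.2,.25)])
E
```

```text
blue 204 [0.6031 0.111  0.1065] [0.6031 0.1109 0.024 ]
orange 181 [0.4801 0.3145 0.1068] [0.4804 0.3157 0.0239]
t 19.2 pos [ 0.5492 -0.1803  0.4221] z [-0.  0. -1.] y [0.314 0.949 0.   ] q [-0.52   0.42   1.301  0.     1.421 -1.771] w 0.0162 F [ 0.9  0.8 -0.2] gf 0.0
[ 0.6441 -0.2118  0.4221] ->cm [-10.  -0.  -0.]
[ 0.739  -0.2432  0.4221] ->cm [-20.  -0.  -0.]
[ 0.7865 -0.2589  0.4221] ->cm [-25.  -0.  -0.]
```

Emit:
play_rows --motion "2 6 0 0 0; 4 12 0 -0.1 0; 6 18 0 -0.2 0; 7.9 23.7 0 -0.225 0; 3 24.8 0 -0.225 0; -3 26.2 0 -0.225 0; -9 27.6 0 -0.225 0; -14 28.7 0 -0.225 0; -16.5 29.3 0 -0.225 0; -16.5 29.3 0 -0.225 0; -16.5 29.3 0 -0.225 0; -16.5 29.3 0 -0.225 0"

```text
time: 20.7
eef_pos: [0.7817, 0.0465, 0.4209]
tcp_rot: [0.145, 3.123, 0.001]
wrist_force: [0.6, -0.0, 0.3]
gripper_width: 0.0006
grip_force: 0.0
```

```bash
python3 - <<'E'
from h import *
sh((.8,.046,.422))
E
```

```text
t 20.7 pos [0.7817 0.0465 0.4209] z [ 0.015  0.    -1.   ] y [0.093 0.996 0.001] q [-9.000e-02  1.064e+00  1.860e-01  1.000e-03  1.877e+00 -1.567e+00] w 0.0006 F [ 0.6 -0.   0.3] gf 0.0
(0.8, 0.046, 0.422) ->cm [-1.83  0.12 -0.08]
```

View pics/t2.png

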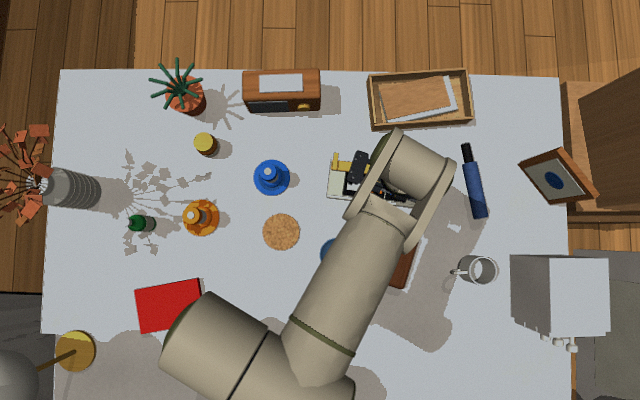

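Emit:
play_rows --motion "-80 0 0 0 0; -80 0 0 0 0; -80 0 0 0 0; -80 0 0 0 0"

```text
time: 21.2
eef_pos: [0.8064, 0.0174, 0.3592]
tcp_rot: [0.145, 3.094, 0.005]
wrist_force: [1.2, -0.1, -0.7]
gripper_width: 0.0003
grip_force: 0.0
```

```bash
python3 - <<'E'
from h import *
st()
E
```

```text
t 21.2 pos [0.8064 0.0174 0.3592] z [ 0.044  0.001 -0.999] y [0.094 0.996 0.005] q [-0.124  1.142  0.187  0.007  1.769 -1.599] w 0.0003 F [ 1.2 -0.1 -0.7] gf 0.0
```

Emit:
play_rows --motion "5 0 0 0 0; 10 0 0 0 0; 10 0 0 0 0; 10 0 0 0 0"

```text
time: 21.7
eef_pos: [0.705, 0.0277, 0.3549]
tcp_rot: [0.145, 3.098, 0.006]
wrist_force: [-0.0, 0.3, 0.3]
gripper_width: 0.0003
grip_force: 0.0
```

```bash
python3 - <<'E'
from h import *
st()
E
```

```text
t 21.7 pos [0.705  0.0277 0.3549] z [ 0.04   0.002 -0.999] y [0.093 0.996 0.005] q [-0.127  0.759  0.924  0.007  1.419 -1.605] w 0.0003 F [-0.   0.3  0.3] gf 0.0
```

Emit:
play_rows --motion "-80 0 -10 0 0; -80 0 -10 0 0; -80 0 -10 0 0"

```text
time: 22.08
eef_pos: [0.8061, 0.012, 0.3661]
tcp_rot: [0.144, 3.075, 0.008]
wrist_force: [-33.1, -1.2, 40.0]
gripper_width: 0.0006
grip_force: 0.0
```

Emit:
play_rows --motion "-90 0 0 0 0; -90 0 0 0 0"

```text
time: 22.32
eef_pos: [0.8158, 0.0, 0.3438]
tcp_rot: [0.143, 3.037, 0.01]
wrist_force: [-0.2, -0.6, 1.3]
gripper_width: 0.0005
grip_force: 0.0
```

Emit:
play_rows --motion "-90 0 0 0 0; -90 0 0 0 0"

```text
time: 22.58
eef_pos: [0.8226, -0.0101, 0.3297]
tcp_rot: [0.141, 3.0, 0.012]
wrist_force: [-0.7, -0.6, -0.3]
gripper_width: 0.0003
grip_force: 0.0
```

Emit:
play_rows --motion "-90 0 0 0 0"

```text
time: 22.7
eef_pos: [0.8268, -0.0149, 0.3244]
tcp_rot: [0.139, 2.965, 0.013]
wrist_force: [-0.1, 0.1, -0.4]
gripper_width: 0.0004
grip_force: 0.0
```

Emit:
play_rows --motion "-90 0 0 0 0"

```text
time: 22.82
eef_pos: [0.8304, -0.0194, 0.3213]
tcp_rot: [0.138, 2.93, 0.014]
wrist_force: [-0.2, -0.4, 0.2]
gripper_width: 0.0004
grip_force: 0.0
```

```bash
python3 - <<'E'
from h import *
st()
E
```

```text
t 22.82 pos [ 0.8304 -0.0194  0.3213] z [ 0.207 -0.    -0.978] y [0.092 0.996 0.019] q [-0.167  1.192  0.186  0.034  1.558 -1.641] w 0.0004 F [-0.2 -0.4  0.2] gf 0.0
```

Emit:
play_rows --motion "-90 0 0 0 0"

```text
time: 22.95
eef_pos: [0.8336, -0.0236, 0.3202]
tcp_rot: [0.136, 2.895, 0.015]
wrist_force: [-0.1, 0.4, 0.3]
gripper_width: 0.0001
grip_force: 0.0
```

Emit:
play_rows --motion "-90 0 0 0 0"

```text
time: 23.08
eef_pos: [0.8362, -0.0275, 0.3212]
tcp_rot: [0.135, 2.859, 0.015]
wrist_force: [0.7, 0.1, -0.1]
gripper_width: 0.001
grip_force: 0.0
```

Emit:
play_rows --motion "-90 0 0 0 0"

```text
time: 23.2
eef_pos: [0.8383, -0.0312, 0.324]
tcp_rot: [0.133, 2.824, 0.016]
wrist_force: [-0.2, 0.6, -0.2]
gripper_width: 0.0006
grip_force: 0.0
```

Emit:
play_rows --motion "-90 0 0 0 0"

```text
time: 23.32
eef_pos: [0.84, -0.0346, 0.3284]
tcp_rot: [0.132, 2.79, 0.016]
wrist_force: [0.2, -0.0, 0.9]
gripper_width: 0.0001
grip_force: 0.0
```

Emit:
play_rows --motion "-90 0 0 0 0"

```text
time: 23.45
eef_pos: [0.8413, -0.0378, 0.3343]
tcp_rot: [0.131, 2.755, 0.016]
wrist_force: [0.2, 0.8, 0.5]
gripper_width: 0.0003
grip_force: 0.0
```

Emit:
play_rows --motion "-90 0 0 0 0"

```text
time: 23.58
eef_pos: [0.842, -0.0408, 0.3417]
tcp_rot: [0.129, 2.721, 0.016]
wrist_force: [0.2, 0.2, -0.2]
gripper_width: 0.0006
grip_force: 0.0
```

Emit:
play_rows --motion "-90 0 0 0 0"

```text
time: 23.7
eef_pos: [0.8424, -0.0436, 0.3505]
tcp_rot: [0.128, 2.687, 0.015]
wrist_force: [-0.1, -0.5, -0.3]
gripper_width: 0.0004
grip_force: 0.0
```

Emit:
play_rows --motion "-90 0 0 0 0"

```text
time: 23.82
eef_pos: [0.8422, -0.0462, 0.3606]
tcp_rot: [0.127, 2.654, 0.015]
wrist_force: [-0.4, 0.1, 0.2]
gripper_width: 0.0001
grip_force: 0.0
```

```bash
python3 - <<'E'
from h import *
st()
E
```

```text
t 23.82 pos [ 0.8422 -0.0462  0.3606] z [ 0.466 -0.012 -0.885] y [0.087 0.996 0.033] q [-0.201  1.152  0.186  0.084  1.325 -1.677] w 0.0001 F [-0.4  0.1  0.2] gf 0.0
```

Emit:
play_rows --motion "-90 0 0 0 0"

```text
time: 23.95
eef_pos: [0.8415, -0.0487, 0.3716]
tcp_rot: [0.125, 2.621, 0.014]
wrist_force: [1.2, 0.4, 1.1]
gripper_width: 0.0007
grip_force: 0.0
```

Emit:
play_rows --motion "-90 0 0 0 0"

```text
time: 24.08
eef_pos: [0.8404, -0.051, 0.3837]
tcp_rot: [0.124, 2.588, 0.014]
wrist_force: [0.8, 0.9, -0.1]
gripper_width: 0.0004
grip_force: 0.0
```

Emit:
play_rows --motion "-90 0 0 0 0"

```text
time: 24.2
eef_pos: [0.8387, -0.0531, 0.3968]
tcp_rot: [0.123, 2.555, 0.013]
wrist_force: [0.1, 0.2, 0.4]
gripper_width: 0.0006
grip_force: 0.0
```

Emit:
play_rows --motion "-90 0 0 0 0"

```text
time: 24.32
eef_pos: [0.8365, -0.0551, 0.4108]
tcp_rot: [0.122, 2.523, 0.012]
wrist_force: [0.2, 0.4, 0.1]
gripper_width: 0.0006
grip_force: 0.0
```

```bash
cat >> h.py <<'E'
K={"white":(.578,-.128,.078),"orange":(.5724,-.190,.078),"blue":(.5665,-.252,.078)}
def tip(k,off):  # TCP so that the fingertip is 'off' m before key k along the tool axis
    R=Ro.from_rotvec(r.get_obs()["tcp_rot"]).as_matrix(); return np.array(K[k])-(.166+off)*R[:,2]
E
python3 - <<'E'
from h import *
o,R=st()
p=o["eef_pos"].copy()
t=tip("white",.05); print(t)
sh(p+[0,0,.1],[.55,-.1,.48],[t[0],t[1],.45],t)
E
```

```text
t 24.32 pos [ 0.8365 -0.0551  0.4108] z [ 0.577 -0.019 -0.816] y [0.085 0.996 0.037] q [-0.215  1.095  0.187  0.11   1.253 -1.691] w 0.0006 F [0.2 0.4 0.1] gf 0.0
[ 0.45330391 -0.1238347   0.25432225]
t 24.32 pos [ 0.8365 -0.0551  0.4108] z [ 0.577 -0.019 -0.816] y [0.085 0.996 0.037] q [-0.215  1.095  0.187  0.11   1.253 -1.691] w 0.0006 F [0.2 0.4 0.1] gf 0.0
[ 0.83651114 -0.05509245  0.51078888] ->cm [-5.76  0.37 -8.16]
[0.55, -0.1, 0.48] ->cm [ 18.87  -6.65 -22.1 ]
[np.float64(0.45330391495057126), np.float64(-0.12383469574504569), 0.45] ->cm [ 28.24  -9.95 -25.19]
[ 0.45330391 -0.1238347   0.25432225] ->cm [ 39.52 -10.67  -9.22]
```

Emit:
play_rows --motion "4 -1.5 -5 0 0; 8 -3 -10 0 0; 12 -4.5 -15 0 0; 16 -5.7 -19 0 0; 19 -6.7 -22 0 0; 23 -8.2 -23.5 0 0; 28.2 -10 -25 0 0; 31 -10.2 -21 0 0; 34 -10.4 -17 0 0; 37 -10.6 -12.5 0 0; 39 -10.7 -10 0 0; 39.5 -10.7 -9.2 0 0; 39.5 -10.7 -9.2 0 0; 39.5 -10.7 -9.2 0 0; 39.5 -10.7 -9.2 0 0"

```text
time: 26.2
eef_pos: [0.4534, -0.1241, 0.2549]
tcp_rot: [0.122, 2.524, 0.011]
wrist_force: [0.9, -1.4, -0.1]
gripper_width: 0.0002
grip_force: 0.0
```

```bash
python3 - <<'E'
from h import *
s=r.snapshot("side"); cv2.imwrite("pics/s3.png",cv2.resize(s["image"][130:280,200:400],None,fx=3.5,fy=3.5,interpolation=cv2.INTER_CUBIC))
sh(tip("white",.05),tip("white",.01))
E
```

```text
t 26.25 pos [ 0.4534 -0.1241  0.2547] z [ 0.576 -0.02  -0.817] y [0.085 0.996 0.036] q [-0.57   0.324  1.983  0.824  0.413 -2.741] w 0.0006 F [-0.6 -0.1  0.1] gf 0.0
[ 0.4535141  -0.12372833  0.25446817] ->cm [0.01 0.03 0.03]
[ 0.47656705 -0.12451938  0.22178888] ->cm [0.01 0.03 4.03]
```

View pics/s3.png

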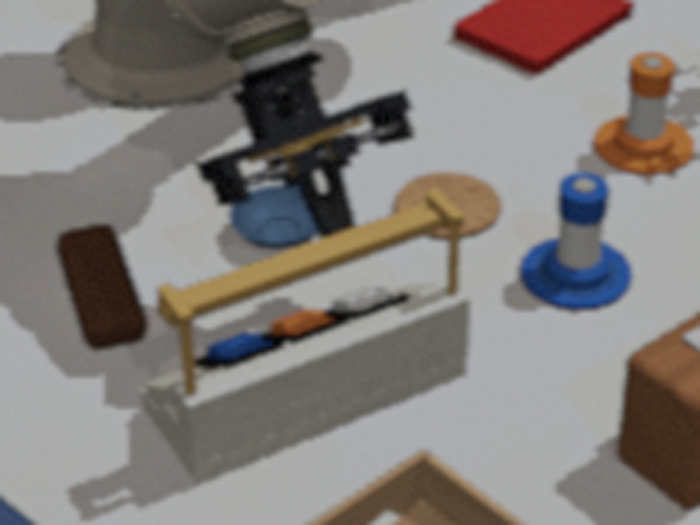

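Emit:
play_rows --motion "0 0 -4 0 0; 0 0 -8 0 0; 0 0 -10 0.15 0; 0 0 -10 0.33 0; 0 0 -10 0.51 0; 0 0 -10 0.69 0; 0 0 -10 0.87 0; 0 0 -10 1.05 0; 0 0 -10 1.23 0; 0 0 -10 1.41 0; 0 0 -10 1.59 0; 0 0 -10 1.77 0; 0 0 -10 1.95 0; 0 0 -10 2.13 0; 0 0 -10 2.31 0; 0 0 -10 2.49 0; 0 0 -10 2.67 0; 0 0 -10 2.85 0; 0 0 -10 3.03 0; 0 0 -10 3.14 0"

```text
time: 28.75
eef_pos: [0.3957, -0.1221, 0.3362]
tcp_rot: [-2.982, 0.148, -0.947]
wrist_force: [-0.1, 0.2, 0.5]
gripper_width: 0.0004
grip_force: 0.0
```

```bash
python3 - <<'E'
from h import *
sh(tip("white",.04),tip("white",.01),tip("blue",.04),tip("orange",.04))
E
```

```text
t 28.75 pos [ 0.3957 -0.1221  0.3362] z [ 0.576 -0.02  -0.817] y [-0.087 -0.995 -0.038] q [-0.654  0.064  2.042  0.625  0.609  0.574] w 0.0004 F [-0.1  0.2  0.5] gf 0.0
[ 0.45937263 -0.12396138  0.24636637] ->cm [ 0.02 -0.03 11.01]
[ 0.47664846 -0.12454953  0.221847  ] ->cm [ 0.02 -0.03 14.01]
[ 0.44787263 -0.24796138  0.24636637] ->cm [ 0.24 12.41 10.59]
[ 0.45377263 -0.18596138  0.24636637] ->cm [ 0.14  6.19 10.81]
```

Emit:
play_rows --motion "0 0 4 0 0; 0 0 8 0 0; 0 0 11 0 0; 0 0 13 0 0; 0 0 14 0 0; 0 0 14.5 0 0; 0 0 14.8 0 0; 0 0 15 0 0; 0 0 15 0 0"

```text
time: 29.88
eef_pos: [0.4821, -0.1251, 0.2136]
tcp_rot: [-2.983, 0.142, -0.947]
wrist_force: [-1.5, 0.3, 2.2]
gripper_width: 0.0006
grip_force: 1.2
```

Emit:
play_rows --motion "0 0 0.2 0 0; 0 0 0.3 0 0; 0 0 0.3 0 0"

```text
time: 30.25
eef_pos: [0.484, -0.1252, 0.211]
tcp_rot: [-2.984, 0.142, -0.947]
wrist_force: [-2.2, -1.9, 4.0]
gripper_width: 0.0004
grip_force: 2.0
```

```bash
python3 - <<'E'
from h import *
o,R=st(); sh(tip("white",0.)); print("axial",o["wrist_force"]@R[:,2])
E
```

```text
t 30.25 pos [ 0.484  -0.1252  0.211 ] z [ 0.576 -0.02  -0.817] y [-0.084 -0.996 -0.035] q [-0.535  0.461  1.927  0.967  0.343  0.273] w 0.0004 F [-2.2 -1.9  4. ] gf 2.0
t 30.25 pos [ 0.484  -0.1252  0.211 ] z [ 0.576 -0.02  -0.817] y [-0.084 -0.996 -0.035] q [-0.535  0.461  1.927  0.967  0.343  0.273] w 0.0004 F [-2.2 -1.9  4. ] gf 2.0
[ 0.48240985 -0.12471697  0.21367514] ->cm [ 0.02 -0.05 -0.31]
axial -4.45042152400454
```

Emit:
play_rows --motion "0 0 0.1 0 0; 0 0 0.2 0 0; 0 0 0.2 0 0"

```text
time: 30.62
eef_pos: [0.4851, -0.1253, 0.2094]
tcp_rot: [-2.984, 0.142, -0.947]
wrist_force: [-4.0, -2.5, 7.2]
gripper_width: 0.0003
grip_force: 3.7
```

Emit:
play_rows --motion "0 0 0.05 0 0; 0 0 0.05 0 0; 0 0 -1 0 0; 0 0 -3 0 0; 0 0 -5 0 0; 0.1 3 -5.2 0 0; 0.1 7 -5.4 0 0; 0.2 11 -5.4 0 0; 0.2 12.4 -5.4 0 0; 0.2 12.4 -4 0 0; 0.2 12.4 -2.5 0 0; 0.2 12.4 -2.2 0 0; 0.2 12.4 -2.2 0 0"

```text
time: 32.25
eef_pos: [0.4639, -0.2476, 0.2236]
tcp_rot: [-2.983, 0.14, -0.945]
wrist_force: [0.5, 0.6, -0.3]
gripper_width: 0.0005
grip_force: 0.0
```

```bash
python3 - <<'E'
from h import *
s=r.snapshot("side"); cv2.imwrite("pics/s4.png",cv2.resize(s["image"][150:270,210:370],None,fx=4,fy=4,interpolation=cv2.INTER_CUBIC))
sh(tip("blue",.01),tip("blue",0.))
E
```

```text
t 32.3 pos [ 0.4637 -0.2478  0.2239] z [ 0.575 -0.018 -0.818] y [-0.083 -0.996 -0.036] q [-0.777  0.485  1.833  0.896  0.523  0.163] w 0.0003 F [0.5 0.1 0.3] gf 0.0
[ 0.46524664 -0.24874739  0.22192073] ->cm [0.02 0.09 0.25]
[ 0.47099967 -0.2489322   0.21374342] ->cm [0.02 0.09 1.25]
```

View pics/s4.png

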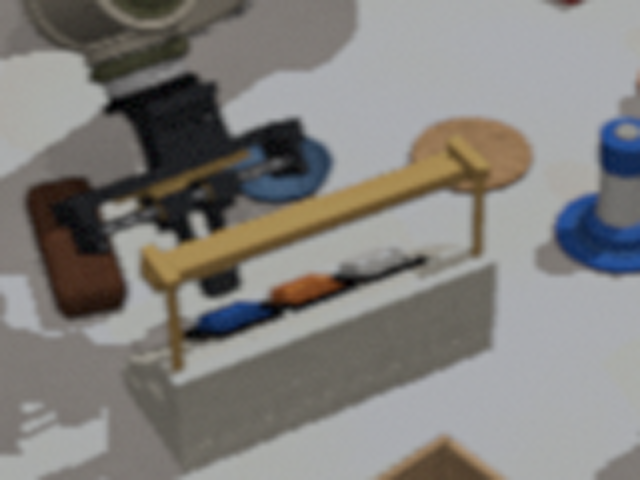

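Emit:
play_rows --motion "0 0.1 0.4 0 0; 0 0.1 0.8 0 0; 0 0.1 1.1 0 0; 0 0.1 1.4 0 0; 0 0.1 1.6 0 0; 0 0.1 1.6 0 0"

```text
time: 33.05
eef_pos: [0.4727, -0.2498, 0.2108]
tcp_rot: [-2.984, 0.142, -0.946]
wrist_force: [-4.0, -1.7, 2.4]
gripper_width: 0.0008
grip_force: 2.2
```

Emit:
play_rows --motion "0 0 0.1 0 0; 0 0 0.1 0 0"

```text
time: 33.3
eef_pos: [0.4732, -0.2498, 0.2101]
tcp_rot: [-2.984, 0.142, -0.946]
wrist_force: [-4.9, -1.7, 3.8]
gripper_width: 0.0007
grip_force: 2.9
```

Emit:
play_rows --motion "0 0 0.1 0 0; 0 0 0.15 0 0; 0 0 0.15 0 0"

```text
time: 33.67
eef_pos: [0.4735, -0.2499, 0.2097]
tcp_rot: [-2.984, 0.141, -0.947]
wrist_force: [-21.2, 1.3, 18.2]
gripper_width: 0.0007
grip_force: 13.7
```

Emit:
play_rows --motion "0 0 -1 0 0; 0 0 -3 0 0; 0 0 -5 0 0; 0 -3 -5 0 0; -0.1 -6.2 -5 0 0; -0.1 -6.2 -4 0 0; -0.1 -6.2 -2.5 0 0; -0.1 -6.2 -1.5 0 0; -0.1 -6.2 -0.8 0 0; -0.1 -6.2 -0.4 0 0; -0.1 -6.2 -0.1 0 0; -0.1 -6.2 -0.1 0 0"

```text
time: 35.17
eef_pos: [0.4778, -0.188, 0.2112]
tcp_rot: [-2.984, 0.142, -0.946]
wrist_force: [-4.1, -2.2, 2.4]
gripper_width: 0.0007
grip_force: 2.0
```

```bash
python3 - <<'E'
from h import *
o,R=st(); sh(tip("orange",0.)); print("axial",o["wrist_force"]@R[:,2])
E
```

```text
t 35.17 pos [ 0.4778 -0.188   0.2112] z [ 0.575 -0.02  -0.818] y [-0.084 -0.996 -0.035] q [-0.659  0.485  1.882  0.956  0.425  0.188] w 0.0007 F [-4.1 -2.2  2.4] gf 2.0
t 35.17 pos [ 0.4778 -0.188   0.2112] z [ 0.575 -0.02  -0.818] y [-0.084 -0.996 -0.035] q [-0.659  0.485  1.882  0.956  0.425  0.188] w 0.0007 F [-4.1 -2.2  2.4] gf 2.0
[ 0.47689289 -0.18672543  0.21373381] ->cm [ 0.06 -0.13 -0.27]
axial -4.256402224714727
```

Emit:
play_rows --motion "0 0 0.1 0 0; 0 0 0.2 0 0; 0 0 0.2 0 0"

```text
time: 35.55
eef_pos: [0.479, -0.188, 0.2097]
tcp_rot: [-2.984, 0.142, -0.947]
wrist_force: [-5.0, -1.8, 2.0]
gripper_width: 0.0003
grip_force: 2.4
```

Emit:
play_rows --motion "0 0 0.05 0 0; 0 0 0.1 0 0; 0 0 0.1 0 0"

```text
time: 35.92
eef_pos: [0.4792, -0.188, 0.2094]
tcp_rot: [-2.984, 0.142, -0.947]
wrist_force: [-16.5, -0.2, 12.9]
gripper_width: 0.0002
grip_force: 9.8
```

Emit:
play_rows --motion "0 0 -1 0 0; 0 0 -3 0 0; 0 0 -6 0 0; 0 0 -10 0 0; 0 0 -14 0 0; 0 0 -15 0 0; 0 0 -15 0 0"

```text
time: 36.8
eef_pos: [0.3934, -0.185, 0.3313]
tcp_rot: [-2.983, 0.142, -0.947]
wrist_force: [-0.1, 0.0, 0.4]
gripper_width: 0.0003
grip_force: 0.0
```

```bash
python3 - <<'E'
from h import *
np.set_printoptions(precision=4,suppress=True)
st()
for n in("top","side"):
    s=r.snapshot(n); W,h=cloud(s)
    for c,p in(("blue",(.6045,.11)),("orange",(.481,.317))):
        m=near(W,p,.06,.09,.14)&mask(h,c); print(n,c,m.sum(),W[m].mean(0))
    for k,p in K.items():
        m=near(W,p,.03,.05,.12)&mask(h,k); print(n,"key",k,m.sum(),W[m].mean(0) if m.any() else 0)
    cv2.imwrite(f"pics/{n}9.png",s["image"])
E
```

```text
t 36.8 pos [ 0.3934 -0.185   0.3313] z [ 0.576 -0.019 -0.817] y [-0.084 -0.996 -0.035] q [-0.788  0.123  1.99   0.685  0.674  0.409] w 0.0003 F [-0.1  0.   0.4] gf 0.0
top blue 206 [0.603  0.1109 0.1062]
top orange 185 [0.4803 0.3148 0.107 ]
top key white 176 [ 0.5778 -0.1288  0.0783]
top key orange 201 [ 0.5724 -0.1907  0.0787]
top key blue 209 [ 0.5668 -0.2523  0.0788]
side blue 97 [0.6147 0.1033 0.1035]
side orange 66 [0.4941 0.3051 0.102 ]
side key white 19 [ 0.5834 -0.1306  0.082 ]
side key orange 50 [ 0.5865 -0.1978  0.0842]
side key blue 63 [ 0.5789 -0.2584  0.0831]
```

View pics/side9.png

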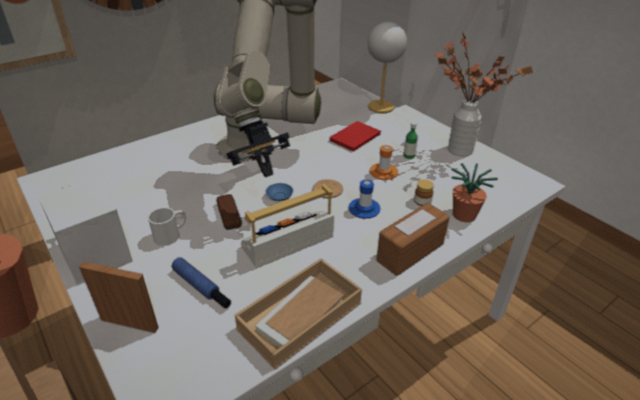

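The final picture shows the blue lantern on the blue pad at (366,200) and the orange lantern on the orange pad at (385,165). The keys are back up, the other things are where they were, and the arm is clear, so I hand the job in.

```bash
python3 -c "
from cell import r
print(r.close_job())"
```

```text
the job is handed in; nothing more can be done
None
```

The job is handed in at 37 s of the 72 s limit: both lanterns stand upright on the pads of their own colour, the white, blue and orange keys were each pressed down in that order and sprang back, and the rest of the table looks unchanged in the final picture.

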